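Start the tablet counter and hold its feed key

ROBOT

A 7-joint arm with a two-finger parallel gripper is mounted at the origin on a cart in front of the work surface, level with it; the furniture and walls round the work are solid. World frame = base frame: x ahead of the robot, y to its left, z up, the work surface at z = 0. Lengths are in m, angles in rad, forces in N, time in s.
With the tool pointing down it reaches from about 0.425 to 0.925 m from the base axis. Payload 6.8 kg.
Tool frame: the origin (TCP) lies midway between the tips of the shut fingers; the grasp point (between the pads) lies 19 mm behind it; x points along the fingers, z is the direction in which the jaws open and shut, and the axes are right-handed (so a half turn about x gives the same grasp; the last joint's range is limited). The gripper opens to 85 mm and grips with 20 to 120 N. Pads are 22 mm wide; open, the fingers measure 114 mm over their backs; the gripper's body (76 mm by 85 mm) begins 54 mm behind the grasp point. The pads swing forward as they close: fully open they stand 13 mm farther back than shut.
Start: joints at [1.142, 0.477, 0.022, 1.555, -0.011, 1.109, -0.083], TCP at [0.213, -0.641, 0.231] pointing down, gripper open.
Joint ranges: [-2.96, 2.96], [-0.34, 2.1], [-1.41, 1.46], [0.24, 2.44], [-1.37, 4.51], [0.17, 1.92], [-2.96, 2.96]. Speed limits (rad/s): [2.39, 2.39, 3.14, 3.14, 3.14, 3.14, 3.14].

INTERFACE

Orientations are given as a unit quaternion [w, x, y, z].
In Python, from station import bot gives the robot as it stands. The module is installed in compiled form; this text tells all that it offers.
- The arm moves only by the shell command python3 -m jog 'ROWS' [FORCE]. ROWS is text: rows parted by semicolons, each of 7 numbers parted by spaces: the shift along the tool's x, y, z in mm, then the turn, a rotation vector about the tool's x, y, z in units of 6 degrees (1.0 is 6 degrees), then the finger opening in mm, from 0 to 85.4. A call has 1 to 5 rows; each row shifts and turns the commanded pose from where the row before left it, along the tool's axes as they then stand; what a row does not reach is not made up. A row lasts 1/10 s, in which the tool goes at most 50 mm and 8.59 degrees, less where a joint would pass 70% of its speed; a pose out of reach is approached as far as the arm can. A call with a gripper value outside its range is refused whole. The fingers move at their own pace and stop on an object; FORCE is the grip in N (left out, the last holds). Time passes only in rows, so rows that do not move let the fingers close. It gives the time, the measured TCP pose, the force and the opening at its end, in the units of the state.
- bot.get_obs(): the state, without advancing time (a new reading comes with each control period).
- bot.read_camera(name): name is "side" or "top" or "wrist"; returns (picture, depth): 400x640x3 uint8, red, green, blue; 400x640 float32, m along the optical axis (not along the pixel's ray), 0 where there is no reading.
- bot.calibration(name): a dict with "fx", "fy", "cx", "cy" (pixels), "T" (4x4, takes a point from camera to world coordinates). Camera axes: x right, y up, looking along -z (the intrinsics and any distortion apply to the point x, -y, -z); pixel columns grow to the right and rows downward; lengths in m; the calibration is good to about 2 mm. A picture is of the moment at which its call begins: read the wrist's pose just before it. calibration takes no time and is no camera call; for the wrist camera it gives the pose at the moment of the call.
- bot.hand_in(): hands the job in, once; it reports no verdict.
The state is a dict: "t": time; "q": joint angles; "joint_vel": joint speeds; "joint_torque": joint torques, N m; "eef_pos": TCP position; "tool_rot": TCP orientation; "contact_force": force on the tool from outside, world axes, zero at the start; "torque": the same for the moment, N m; "gripper_width": opening from 0.0 (shut) to 1.0 (fully open).
Only numpy, scipy, OpenCV 4.12 (cv2) and the standard library are available. Lean on these libraries where they do the work, as an engineer would, in place of code of your own. Each camera call takes 0.05 s, during which the arm holds its last target.

TASK

Start the bench tablet counter with your fingertips: first press down the raised end of its rocker switch so that it flips fully over, then push the square key all the way down so that it stays down, then press the long bar key down and keep it held, finishing the program while still holding it down. Leave the round key alone, and pick up or shift nothing that stands on the table or on the counter.

Things in the scene. Friction and masses are not known exactly. Their poses are not given: they have to be found in the camera images.
- counter: Bench tablet counter, fixed: low white housing, flat deck 45 mm above the table. Origin on the table under the middle of the row of controls; x points to the machine's back, y along the row (left seen from the front). Housing x -45 to 190, y -140 to 140 mm. Four grey controls stand in the row (x = 0) at y = -93, -31, 31, 93 mm, in an order that changes from start to start
- counter_back (a point): Middle of the deck's rear part, 125 mm behind the row of controls. Round it, 65 to 190 mm behind the row, stand a steel feed bowl (rim 99 mm above the table), a small chute (up to 145 mm above the table), a vial and a little blank display
- bar_key_mount: Black mount plate that carries the bar key, fixed on the deck: 70 mm (counter's x) by 44 mm (y), 5 mm high, origin at the centre of its underside. The other three controls have the same mounts
- rocker_top (a point): Place to press on the rocker: on the cap's upper face, 22 mm from the hinge towards the end farther from the robot, which is raised at the start. Cap 60 mm (counter's x) by 26 mm (y), 10 mm thick, swinging about an axis along the counter's y, 15 mm above the deck. The point is 25 mm above the deck at the start, 15 mm when fully flipped
- rocker (a joint): Angle of the rocker: 0 off (far end up, as at the start), 0.44 rad fully flipped (far end down). It stays where it is left; about 3 N at the press point moves it
- square_key_top (a point): Centre of the top of the square key, 24 by 24 mm, level, 17 mm above the deck when up
- square_key (a joint): How far the square key is pushed down, m: 0 up, 0.007 fully down. No spring: it stays where it is left; about 3 N moves it
- bar_key_top (a point): Centre of the top of the long bar key, 46 mm (counter's x) by 16 mm (y), level, 17 mm above the deck when up
- bar_key (a joint): How far the bar key is pushed down, m: 0 up, 0.008 fully down. A spring lifts it again: 1 N at the top, 5 N at the bottom
- round_key_top (a point): Centre of the top of the round key, 26 mm across, level, 17 mm above the deck; sprung like the bar key, to be left alone
- round_key (a joint): How far the round key is pushed down, m: 0 up, 0.008 fully down
- vial: White vial with a pale green cap, 31 mm across and 62 mm high, standing loose on the counter's deck behind the controls; origin at the centre of its underside
- cutter: Small blue tablet cutter, 87 x 41 x 26 mm, loose on the table in front of the counter; origin at the centre of its underside
- stapler: Desk stapler, 140 x 38 x 58 mm, loose on the table left of the counter; origin at the centre of its underside
- bottle: Brown glass bottle, 57 mm across and 100 mm high, loose on the table left of the counter; origin at the centre of its underside
- mug: Green mug, 86 mm across and 96 mm high, loose at the table's left front; origin at the centre of its underside

How it is judged:
By the outcome, as a careful person would: the job done as asked, in the order asked, and still so for the second after the job is handed in, while the arm keeps its last pose, push and grip.
It also fails if it takes over 35 s, if anything falls off the work surface, if the arm or the gripper's body presses on something with over 40 N, if the wrist force passes 120 N, or if a joint passes its speed limit or range.

## Working session

There is one attempt and no reset: what is moved stays moved. The work goes in short steps, Python scripts to look and compute and a shell command to move; the robot and the scene stay as the last step left them, time stands still between calls to the robot, and variables do not carry over. Pictures are saved under pics/ and viewed, and the job is handed in when it is done.

```bash
ls; mkdir -p pics; python3 - <<'E'
from station import bot
import cv2,numpy as np
for n in ("top","side"):
    p,d=bot.read_camera(n); c=bot.calibration(n)
    np.savez(f"pics/{n}.npz",p=p,d=d,**c)
    cv2.imwrite(f"pics/{n}0.png",cv2.cvtColor(p,cv2.COLOR_RGB2BGR))
    print(n,{k:np.round(v,4).tolist() for k,v in c.items()})
o=bot.get_obs()
print({k:np.round(v,3).tolist() for k,v in o.items()})
E
```

```text
pics
top {'fx': 391.7458, 'fy': 391.7458, 'cx': 321.2417, 'cy': 198.9218, 'T': [[0.0038, 0.9846, -0.1749, 0.3266], [-0.9995, 0.0092, 0.0301, 0.1611], [0.0313, 0.1747, 0.9841, 1.1056], [0.0, 0.0, 0.0, 1.0]]}
side {'fx': 417.6943, 'fy': 417.6943, 'cx': 324.6066, 'cy': 201.4409, 'T': [[0.9968, 0.0405, -0.0682, 0.4541], [-0.0789, 0.4183, -0.9049, -1.0138], [-0.0081, 0.9074, 0.4202, 0.5982], [0.0, 0.0, 0.0, 1.0]]}
{'t': 0.1, 'q': [1.142, 0.478, 0.022, 1.556, -0.011, 1.109, -0.083], 'joint_vel': [0.0, -0.001, -0.001, -0.003, 0.002, 0.002, -0.0], 'joint_torque': [0.005, -59.775, 1.614, -28.195, 0.013, 0.005, 0.0], 'eef_pos': [0.213, -0.64, 0.23], 'tool_rot': [0.573, 0.414, 0.574, -0.413], 'contact_force': [-0.651, -0.016, 0.491], 'torque': [0.005, 0.057, 0.004], 'gripper_width': 0.997}
```

View pics/top0.png

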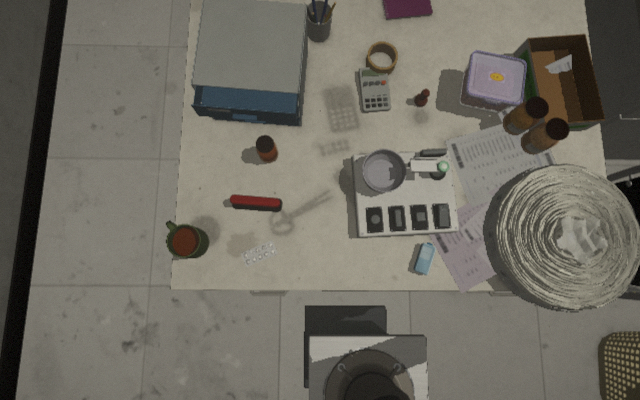

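View pics/side0.png

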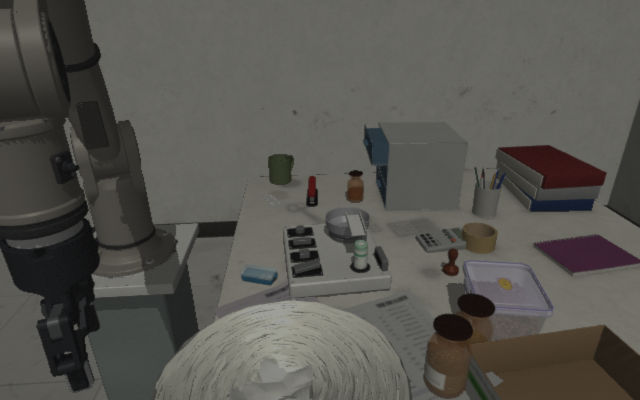

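The top view shows the counter at about u 356–458, v 150–237, with the mounts near v≈217 at u≈375, 397, 419 and 441. The side view shows the same row on the left of the counter. I'll zoom in to tell the controls apart.

```bash
cat > h.py <<'E'
import numpy as np
def ray(c,u,v):
    d=np.array([(u-c['cx'])/c['fx'],-(v-c['cy'])/c['fy'],-1.0]); T=c['T']
    return T[:3,3],T[:3,:3]@d
def onz(c,u,v,z):
    o,d=ray(c,u,v); return o+d*(z-o[2])/d[2]
def dep(c,u,v,D):
    o,d=ray(c,u,v); return o+d*D
E
python3 - <<'E'
import cv2,numpy as np
from h import *
c=np.load("pics/top.npz"); p=c['p'][...,::-1]
a=p[190:245,345:465]; cv2.imwrite("pics/tz.png",cv2.resize(a,None,fx=6.6,fy=6.6,interpolation=cv2.INTER_CUBIC)*1)
s=np.load("pics/side.npz"); q=s['p'][...,::-1][215:300,270:395]
cv2.imwrite("pics/sz.png",cv2.resize(q,None,fx=6.2,fy=6.2,interpolation=cv2.INTER_CUBIC))
# mounts: dark blobs
g=cv2.cvtColor(p,cv2.COLOR_BGR2GRAY)
m=np.zeros_like(g); m[200:237,362:455]=(g[200:237,362:455]<75)*255
n,l,st,ce=cv2.connectedComponentsWithStats(m)
for i in range(1,n):
    if st[i,4]>60:
        cn,_=cv2.findContours((l==i).astype(np.uint8),0,2); cnt=max(cn,key=cv2.contourArea)
        r=cv2.minAreaRect(cnt)
        print(st[i],ce[i].round(1),np.round(r[0],1),np.round(r[1],1),r[2],onz(c,*r[0],.05).round(4), [onz(c,*b,.05)[:2].round(3).tolist() for b in cv2.boxPoints(r)])
E
```

```text
[410 205  18  25 313] [418.3 217.2] [418.7 217.1] [24.9 15.7] 84.80557250976562 [ 0.4662 -0.1383  0.05  ] [[0.498, -0.115], [0.503, -0.158], [0.434, -0.162], [0.43, -0.119]]
[432 204  18  25 195] [438.4 215.9] [441.  215.7] [24.6 15.6] 83.6598129272461 [ 0.4704 -0.2003  0.05  ] [[0.502, -0.177], [0.507, -0.22], [0.439, -0.224], [0.434, -0.181]]
[366 207  17  26 327] [373.7 219.7] [374.  219.6] [24.6 15.6] 85.2363510131836 [ 0.4583 -0.0152  0.05  ] [[0.49, 0.008], [0.494, -0.035], [0.427, -0.039], [0.423, 0.004]]
[388 206  18  25 296] [396.  218.3] [396.4 218.3] [24.7 15.5] 84.80557250976562 [ 0.4624 -0.0769  0.05  ] [[0.494, -0.053], [0.499, -0.096], [0.431, -0.1], [0.427, -0.058]]
```

View pics/tz.png

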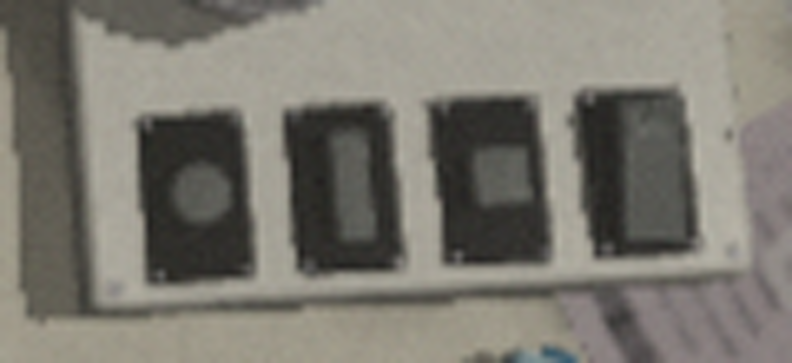

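View pics/sz.png

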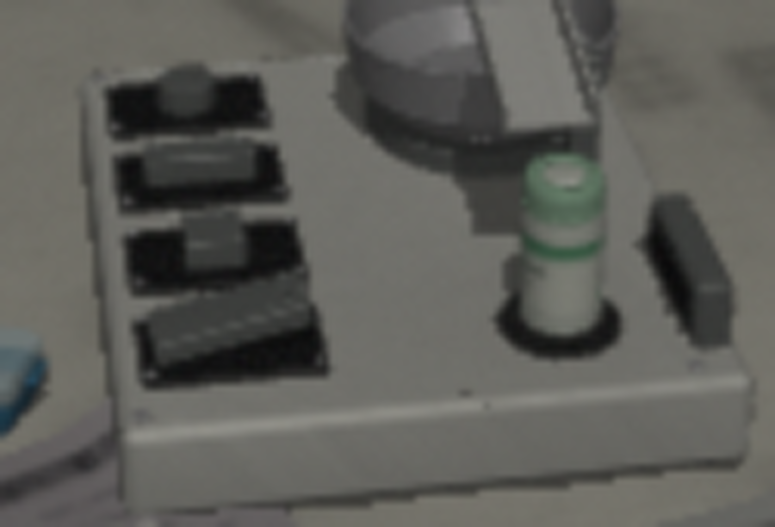

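Left to right (y falling) the row is round, bar, square, rocker; the mounts are 62 mm apart, as they should be. Next I need the heights of the obstacles, including the large round thing at right in the top view (u≈570, v≈235), plus a second-view check and the tool axes.

```bash
python3 - <<'E'
import cv2,numpy as np
from h import *
from scipy.spatial.transform import Rotation as R
from station import bot
o=bot.get_obs(); w,x,y,z=o['tool_rot']; M=R.from_quat([x,y,z,w]).as_matrix(); print("tool axes cols\n",M.round(3))
def cloud(n):
    c=np.load(f"pics/{n}.npz"); D=c['d']; v,u=np.mgrid[:400,:640]
    d=np.stack([(u-c['cx'])/c['fx'],-(v-c['cy'])/c['fy'],-np.ones(u.shape)],-1)*D[...,None]
    P=d@c['T'][:3,:3].T+c['T'][:3,3]; P[D==0]=np.nan; return c,P
c,P=cloud("top")
Q=P[165:310,485:640].reshape(-1,3); Q=Q[np.isfinite(Q[:,0])]
Q=Q[Q[:,2]>.06]; print("round thing",len(Q),np.percentile(Q,[1,50,99],axis=0).round(3))
# counter frame
k=dict(round=(374,219.6),bar=(396.4,218.3),square=(418.7,217.1),rocker=(441,215.7))
W={n:onz(c,*uv,.05)[:2] for n,uv in k.items()}
ey=W['round']-W['rocker'];print("len",np.linalg.norm(ey)); ey/=np.linalg.norm(ey); ex=np.array([ey[1],-ey[0]]); O=sum(W.values())/4
print("O",O,"yaw",np.degrees(np.arctan2(ex[1],ex[0])))
for nm in("top","side"):
    c,P=cloud(nm)
    L=P[...,:2]-O; X=L@ex;Y=L@ey;Z=P[...,2]
    s=(X>.05)&(X<.22)&(abs(Y)<.16)&(Z>.06)
    for x0 in np.arange(.05,.2,.02):
        print(nm,round(x0,2),[(round(float(y0),2),round(float(np.nanmax(Z[s&(X>=x0)&(X<x0+.02)&(Y>=y0)&(Y<y0+.04)],initial=0)),3)) for y0 in np.arange(-.16,.16,.04)])
    s=(abs(X)<.02)&(abs(Y)<.13); print("deck/mount z",np.nanpercentile(Z[s],[5,25,50,75,95]).round(4))
    s=(X>.045)&(X<.06)&(abs(Y)<.13); print("deck z",np.nanmedian(Z[s]).round(4))
# near-side clearance on table around/approach path
c,P=cloud("top"); Z=P[...,2]
for y0 in np.arange(-.9,.1,.1): print(round(y0,2),[round(float(np.nanmax(Z[(P[...,1]>=y0)&(P[...,1]<y0+.1)&(P[...,0]>=x0)&(P[...,0]<x0+.1)],initial=-1)),2) for x0 in np.arange(0.,.8,.1)])
# side view mounts
c=np.load("pics/side.npz"); g=cv2.cvtColor(c['p'],cv2.COLOR_RGB2GRAY); m=np.zeros_like(g); m[224:278,284:325]=(g[224:278,284:325]<45)*255
n,l,st,ce=cv2.connectedComponentsWithStats(m)
# dark bbox corners
for n_,xy in W.items():
    # project mount centre top and corners
    for dx,dy in((-.035,-.022),(.035,-.022),(.035,.022),(-.035,.022)):
        p=np.r_[xy+dx*ex+dy*ey,.05]; q=c['T'][:3,:3].T@(p-c['T'][:3,3]); print(n_,(c['cx']+c['fx']*q[0]/-q[2]).round(1),(c['cy']-c['fy']*q[1]/-q[2]).round(1),end=' | ')
    print()
E
```

```text
tool axes cols
 [[-0.001  0.949  0.315]
 [ 0.002  0.315 -0.949]
 [-1.    -0.    -0.002]]
round thing 16794 [[ 0.236 -0.717  0.062]
 [ 0.413 -0.533  0.076]
 [ 0.601 -0.344  0.086]]
len 0.18532480993886136
O [ 0.46428556 -0.10765458] yaw 3.7682153249227874
top 0.05 [(-0.16, 0.0), (-0.12, 0.0), (-0.08, 0.0), (-0.04, 0.0), (0.0, 0.0), (0.04, 0.104), (0.08, 0.0), (0.12, 0.0)]
top 0.07 [(-0.16, 0.0), (-0.12, 0.0), (-0.08, 0.0), (-0.04, 0.0), (0.0, 0.101), (0.04, 0.1), (0.08, 0.103), (0.12, 0.0)]
top 0.09 [(-0.16, 0.0), (-0.12, 0.0), (-0.08, 0.139), (-0.04, 0.142), (0.0, 0.135), (0.04, 0.067), (0.08, 0.104), (0.12, 0.0)]
top 0.11 [(-0.16, 0.0), (-0.12, 0.113), (-0.08, 0.136), (-0.04, 0.144), (0.0, 0.136), (0.04, 0.066), (0.08, 0.103), (0.12, 0.102)]
top 0.13 [(-0.16, 0.0), (-0.12, 0.113), (-0.08, 0.136), (-0.04, 0.145), (0.0, 0.138), (0.04, 0.066), (0.08, 0.104), (0.12, 0.101)]
top 0.15 [(-0.16, 0.0), (-0.12, 0.071), (-0.08, 0.065), (-0.04, 0.124), (0.0, 0.103), (0.04, 0.07), (0.08, 0.101), (0.12, 0.0)]
top 0.17 [(-0.16, 0.073), (-0.12, 0.079), (-0.08, 0.079), (-0.04, 0.0), (0.0, 0.102), (0
[... 1468 characters left out ...]
-0.75, -0.75, 0.09, 0.09, 0.09, 0.09, 0.13, 0.13]
-0.5 [-0.74, -0.75, 0.09, 0.09, 0.09, 0.09, 0.13, 0.13]
-0.4 [-0.74, -0.74, 0.08, 0.09, 0.09, 0.08, 0.01, 0.11]
-0.3 [-0.75, -0.74, 0.01, 0.01, 0.07, 0.11, 0.11, 0.09]
-0.2 [0.02, 0.01, 0.01, 0.03, 0.07, 0.14, 0.14, 0.01]
-0.1 [0.31, 0.02, 0.01, 0.01, 0.07, 0.14, 0.14, 0.02]
-0.0 [0.28, 0.02, 0.01, 0.01, 0.06, 0.1, 0.1, 0.02]
round 286.4 235.7 | round 312.5 233.7 | round 310.6 226.0 | round 285.4 227.9 | 
bar 287.9 247.7 | bar 315.4 245.4 | bar 313.3 236.9 | bar 286.8 239.0 | 
square 289.4 260.9 | square 318.4 258.4 | square 316.1 249.0 | square 288.2 251.3 | 
rocker 291.4 275.8 | rocker 322.1 273.0 | rocker 319.6 262.5 | rocker 290.1 265.1 |
```

All mounts agree across both views to about 1 mm. The chute starts 90 mm behind the row, so the gripper body stays clear of it. I'll turn the tool so its jaws lie along the row, shut the fingers and approach high.

```bash
python3 -m jog '0 0 0 1.22 0 0 0; 0 0 0 1.22 0 0 0; 0 26 -35 0 0 0 0; 0 26 -35 0 0 0 0; 0 26 -35 0 0 0 0' 60; python3 -m jog '0 26 -35 0 0 0 0; 0 26 -35 0 0 0 0; 0 26 -35 0 0 0 0; 0 26 -35 0 0 0 0; 0 26 -35 0 0 0 0'
```

```text
t: 0.6
eef_pos: [0.2842, -0.5292, 0.2307]
tool_rot: [0.516, 0.484, 0.516, -0.484]
contact_force: [1.0, 0.2, 0.5]
gripper_width: 0.144
t: 1.1
eef_pos: [0.4026, -0.3459, 0.2311]
tool_rot: [0.516, 0.483, 0.516, -0.483]
contact_force: [0.7, 0.2, -0.1]
gripper_width: 0.002
```

```bash
python3 -m jog '0 25 -35 0 0 0 0; 0 25 -35 0 0 0 0; 10 25 -35 0 0 0 0; 15 23 -35 0 0 0 0; 15 0 0 0 0 0 0'; python3 -m jog '0 0 0 0 0 0 0'; python3 - <<'E'
from station import bot
import cv2,numpy as np
from h import *
c=bot.calibration("wrist"); p,d=bot.read_camera("wrist"); np.savez("pics/w.npz",p=p,d=d,**c)
cv2.imwrite("pics/w1.png",p[...,::-1]); o=bot.get_obs(); print(o['q'].round(2) if hasattr(o['q'],'round') else o['q'])
E
```

```text
t: 1.6
eef_pos: [0.4941, -0.1948, 0.191]
tool_rot: [0.518, 0.482, 0.518, -0.48]
contact_force: [0.4, 0.2, -0.2]
gripper_width: 0.001
t: 1.7
eef_pos: [0.4897, -0.1998, 0.1892]
tool_rot: [0.515, 0.482, 0.518, -0.483]
contact_force: [-0.1, 0.4, -0.2]
gripper_width: 0.0
[ 0.41  0.29 -0.16  1.93  0.06  0.92 -1.29]
```

View pics/w1.png

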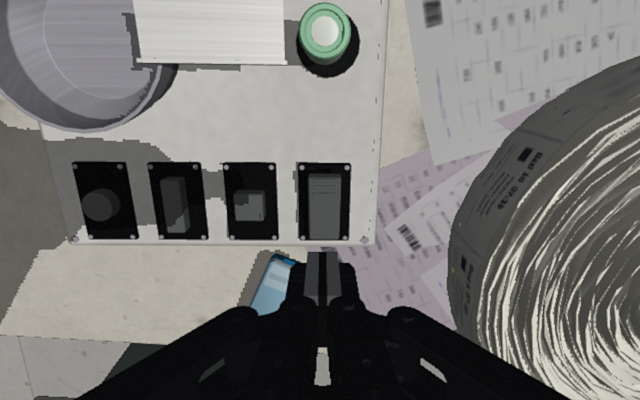

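The wrist view shows the four mounts at about (105,200), (177,200), (250,200) and (324,201), with the shut fingertips at about (322,258). I'll measure from this view.

```bash
python3 - <<'E'
import cv2,numpy as np
from h import *
c=np.load("pics/w.npz"); p=c['p']; g=cv2.cvtColor(p,cv2.COLOR_RGB2GRAY)
print("cam",c['T'][:3,3].round(3))
m=np.zeros_like(g); m[155:243,68:355]=(p[155:243,68:355].max(2)<28)*255
m=cv2.morphologyEx(m,cv2.MORPH_OPEN,np.ones((3,3)))
for cn in cv2.findContours(m,0,2)[0]:
    if cv2.contourArea(cn)>1500:
        r=cv2.minAreaRect(cn); q=onz(c,*r[0],.05); B=[onz(c,*b,.05)[:2] for b in cv2.boxPoints(r)]
        print(np.round(r[0],1),np.round(r[1],1),r[2],q.round(4),"size",[np.linalg.norm(B[i]-B[i+1]).round(4) for i in(0,1)])
E
```

```text
cam [ 0.572 -0.194  0.33 ]
[250.4 200.5] [76.5 51.1] 87.75425720214844 [ 0.473  -0.1392  0.05  ] size [np.float64(0.0417), np.float64(0.068)]
[177.7 199.8] [80.6 51.8] 83.9909896850586 [ 0.4694 -0.078   0.05  ] size [np.float64(0.0427), np.float64(0.071)]
[105.1 199. ] [82.7 52.2] 79.99201965332031 [ 0.4659 -0.0169  0.05  ] size [np.float64(0.0439), np.float64(0.0719)]
```

The wrist view puts the row about 7 mm farther in x than the top and side views do. The arm may still have been settling, so I'll repeat it at rest.

```bash
python3 -m jog '0 0 0 0 0 0 0; 0 0 0 0 0 0 0; 0 0 0 0 0 0 0'; python3 - <<'E'
from station import bot
import cv2,numpy as np
from h import *
c=bot.calibration("wrist"); p,d=bot.read_camera("wrist"); np.savez("pics/w.npz",p=p,d=d,**c)
print("cam",c['T'][:3,3].round(4))
m=np.zeros(p.shape[:2],np.uint8); m[155:243,68:355]=(p[155:243,68:355].max(2)<28)*255
m=cv2.morphologyEx(m,cv2.MORPH_OPEN,np.ones((3,3)))
for cn in cv2.findContours(m,0,2)[0]:
    if cv2.contourArea(cn)>1000:
        r=cv2.minAreaRect(cn); q=onz(c,*r[0],.05); x,y,w,h=cv2.boundingRect(cn); print(np.round(r[0],1),q.round(4),(x,y,w,h),onz(c,x+w/2,y,.05).round(3),onz(c,x+w/2,y+h,.05).round(3))
for u,v in((250,150),(340,150),(60,210),(250,205),(322,256)): print((u,v),dep(c,u,v,d[v,u]).round(4))
# edge of housing front at deck level, both views; vial cap
t=np.load("pics/top.npz")
for u,v in((362,236),(410,234),(455,232),(443,166)): print("top",(u,v),dep(t,u,v,t['d'][v,u]).round(4))
for u,v in((75,240),(250,243),(371,241),(325,28)): print("wr",(u,v),dep(c,u,v,d[v,u]).round(4))
E
```

```text
t: 2.05
eef_pos: [0.4908, -0.2025, 0.192]
tool_rot: [0.516, 0.484, 0.515, -0.484]
contact_force: [0.7, -0.3, 0.6]
gripper_width: -0.004
cam [ 0.5727 -0.1965  0.3336]
[320. 202.] [ 0.4765 -0.2008  0.05  ] (295, 165, 51, 75) [ 0.509 -0.199  0.05 ] [ 0.441 -0.203  0.05 ]
[247.5 201.8] [ 0.4728 -0.1392  0.05  ] (221, 164, 54, 76) [ 0.506 -0.14   0.05 ] [ 0.437 -0.14   0.05 ]
[175.8 201.2] [ 0.4695 -0.0783  0.05  ] (147, 164, 58, 76) [ 0.502 -0.081  0.05 ] [ 0.433 -0.076  0.05 ]
[103.6 201. ] [ 0.4658 -0.017   0.05  ] (73, 164, 63, 76) [ 0.498 -0.022  0.05 ] [ 0.429 -0.013  0.05 ]
(250, 150) [ 0.5163 -0.1402  0.0439]
(340, 150) [ 0.521  -0.2147  0.0441]
(60, 210) [0.452  0.0274 0.0422]
(250, 205) [ 0.4741 -0.1435  0.0611]
(322, 256) [ 0.5027 -0.2009  0.1987]
top (362, 236) [0.4138 0.0175 0.0453]
top (410, 234) [ 0.4215 -0.118   0.0294]
top (455, 232) [ 0.4304 -0.2543  0.0027]
top (443, 166) [ 0.5952 -0.1919  0.1093]
wr (75, 240) [0.4252 0.0163 0.0455]
wr (250, 243) [ 0.4318 -0.1403  0.0448]
wr (371, 241) [ 0.4384 -0.2499  0.0399]
wr (325, 28) [ 0.603  -0.1963  0.1094]
```

The gap persists at rest: wrist against top is about 6 mm in x and about 1 mm in y, and heights agree. Splitting the difference leaves about ±3 mm, which is well inside the key sizes. For the rocker I'll aim at x≈0.495, y≈-0.200 and come down until there is contact.

```bash
python3 -m jog '40 4 -2 0 0 0 0; 40 0 0 0 0 0 0; 25 0 0 0 0 0 0; 0 0 0 0 0 0 0; 0 0 0 0 0 0 0'; python3 -m jog '5 0 0 0 0 0 0;2 0 0 0 0 0 0; 2 0 0 0 0 0 0; 2 0 0 0 0 0 0'
```

```text
t: 2.6
eef_pos: [0.4949, -0.1996, 0.0869]
tool_rot: [0.516, 0.484, 0.516, -0.484]
contact_force: [1.0, 0.1, 0.5]
gripper_width: 0.0
t: 3.0
eef_pos: [0.495, -0.1994, 0.0758]
tool_rot: [0.516, 0.484, 0.516, -0.483]
contact_force: [0.3, 0.1, -0.4]
gripper_width: 0.004
```

```bash
python3 -m jog '2 0 0 0 0 0 0;2 0 0 0 0 0 0; 0 0 0 0 0 0 0'; python3 -m jog '2 0 0 0 0 0 0;2 0 0 0 0 0 0; 0 0 0 0 0 0 0';python3 -m jog '2 0 0 0 0 0 0;1 0 0 0 0 0 0; 0 0 0 0 0 0 0';
```

```text
t: 3.3
eef_pos: [0.4948, -0.1992, 0.0712]
tool_rot: [0.516, 0.483, 0.516, -0.483]
contact_force: [0.2, -0.3, -0.1]
gripper_width: -0.002
t: 3.6
eef_pos: [0.4954, -0.1992, 0.0674]
tool_rot: [0.516, 0.484, 0.516, -0.483]
contact_force: [1.9, -0.3, 1.6]
gripper_width: 0.001
t: 3.9
eef_pos: [0.4953, -0.1993, 0.0645]
tool_rot: [0.516, 0.484, 0.516, -0.483]
contact_force: [3.5, -0.6, 3.4]
gripper_width: 0.002
```

```bash
python3 -m jog '1 0 0 0 0 0 0;1 0 0 0 0 0 0; 0 0 0 0 0 0 0'; python3 -m jog '1 0 0 0 0 0 0; 0 0 0 0 0 0 0';python3 -m jog '1 0 0 0 0 0 0; 0 0 0 0 0 0 0'
```

```text
t: 4.2
eef_pos: [0.4956, -0.1993, 0.0626]
tool_rot: [0.517, 0.484, 0.516, -0.483]
contact_force: [5.1, 1.0, 2.9]
gripper_width: 0.003
t: 4.4
eef_pos: [0.4957, -0.1993, 0.0616]
tool_rot: [0.517, 0.484, 0.516, -0.483]
contact_force: [4.8, 0.2, 5.0]
gripper_width: 0.001
t: 4.6
eef_pos: [0.4958, -0.1993, 0.0613]
tool_rot: [0.517, 0.484, 0.515, -0.483]
contact_force: [3.2, 1.2, 13.4]
gripper_width: -0.0
```

```bash
python3 -m jog '1 0 0 0 0 0 0; 0 0 0 0 0 0 0';python3 -m jog '-10 0 0 0 0 0 0; -15 0 0 0 0 0 0; -15 0 0 0 0 0 0; 0 0 0 0 0 0 0'; python3 - <<'E'
from station import bot
import cv2,numpy as np
p,d=bot.read_camera("side");cv2.imwrite("pics/s2.png",cv2.resize(p[215:300,270:395,::-1],None,fx=6.2,fy=6.2,interpolation=cv2.INTER_CUBIC))
E
```

```text
t: 4.8
eef_pos: [0.4959, -0.1993, 0.0611]
tool_rot: [0.517, 0.484, 0.515, -0.483]
contact_force: [1.0, 1.8, 19.8]
gripper_width: 0.002
t: 5.2
eef_pos: [0.4936, -0.1997, 0.0999]
tool_rot: [0.516, 0.483, 0.516, -0.484]
contact_force: [-0.7, -0.1, -0.5]
gripper_width: -0.002
```

View pics/s2.png

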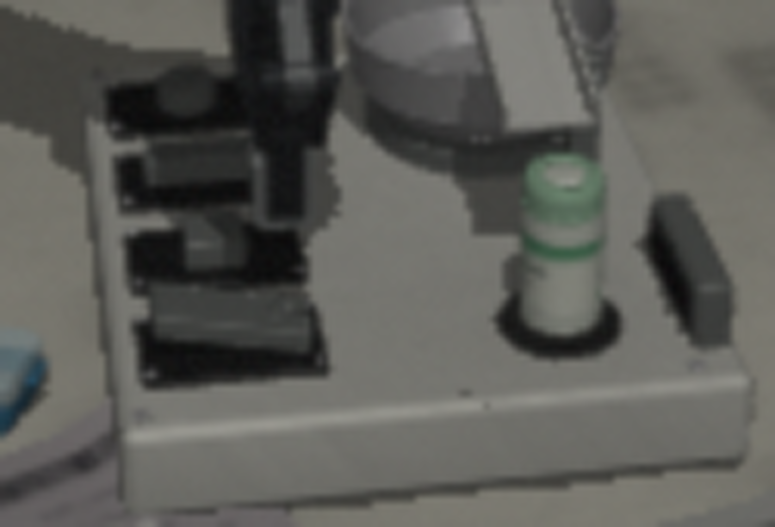

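The rocker has flipped: its far end is now low, at about (305,330) in the crop, and a firm stop was felt at 20 N. Next is the square key.

```bash
python3 -m jog '0 -10 -31 0 0 0 0; 0 -10 -31 0 0 0 0; 10 0 0 0 0 0 0; 10 0 0 0 0 0 0; 0 0 0 0 0 0 0'; python3 -m jog '10 0 0 0 0 0 0;4 0 0 0 0 0 0;2 0 0 0 0 0 0;0 0 0 0 0 0 0'
```

```text
t: 5.75
eef_pos: [0.469, -0.1393, 0.0772]
tool_rot: [0.515, 0.483, 0.517, -0.485]
contact_force: [-0.3, -0.4, 0.4]
gripper_width: -0.001
t: 6.15
eef_pos: [0.4705, -0.1389, 0.0629]
tool_rot: [0.516, 0.483, 0.516, -0.484]
contact_force: [0.0, -0.1, 0.5]
gripper_width: -0.0
```

```bash
python3 -m jog '2 0 0 0 0 0 0;2 0 0 0 0 0 0;0 0 0 0 0 0 0'; python3 -m jog '2 0 0 0 0 0 0;1 0 0 0 0 0 0;0 0 0 0 0 0 0';python3 -m jog '1 0 0 0 0 0 0;0 0 0 0 0 0 0'
```

```text
t: 6.45
eef_pos: [0.4709, -0.1388, 0.0594]
tool_rot: [0.516, 0.484, 0.516, -0.483]
contact_force: [0.2, 0.6, -0.2]
gripper_width: 0.001
t: 6.75
eef_pos: [0.4708, -0.1387, 0.0563]
tool_rot: [0.516, 0.483, 0.516, -0.483]
contact_force: [0.0, -0.2, 0.6]
gripper_width: -0.001
t: 6.95
eef_pos: [0.4709, -0.1387, 0.0553]
tool_rot: [0.516, 0.483, 0.516, -0.483]
contact_force: [0.5, -0.8, 0.6]
gripper_width: -0.003
```

Still no force at z=0.0553, where the key should already be moving. I'll look before going further.

```bash
python3 - <<'E'
from station import bot
import cv2,numpy as np
p,d=bot.read_camera("side");a=cv2.resize(p[215:300,270:335,::-1],None,fx=6.2,fy=6.2,interpolation=cv2.INTER_CUBIC)
w,d=bot.read_camera("wrist"); b=cv2.resize(w[150:270,60:360,::-1],(800-a.shape[1],160)); 
b=cv2.copyMakeBorder(b,0,a.shape[0]-160,0,0,0)
cv2.imwrite("pics/s3.png",np.hstack([a,b])); cv2.imwrite("pics/w3.png",w[...,::-1])
print(bot.get_obs()['contact_force'])
E
```

```text
[ 0.38834856 -1.63973154  1.12735673]
```

View pics/s3.png

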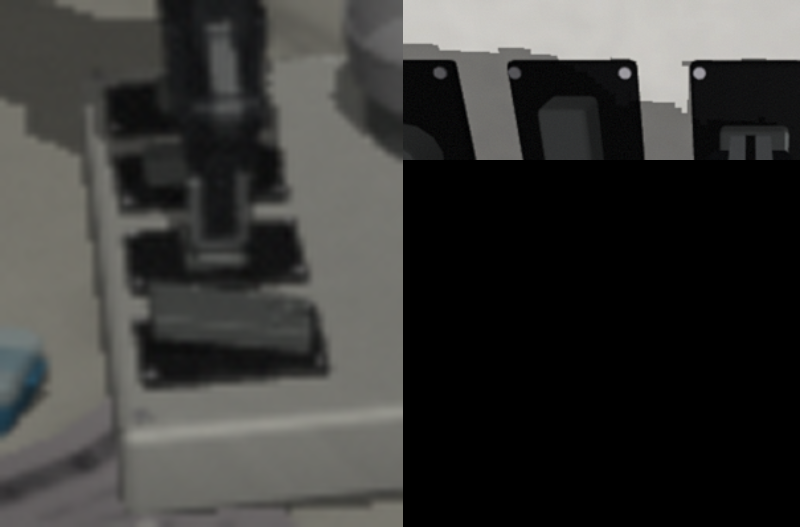

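View pics/w3.png

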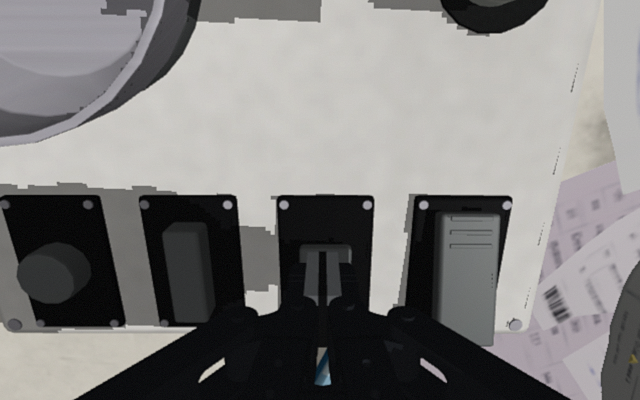

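The tips sit centred on the square key (wrist picture about (325,255), with a rim of key showing round them), and it already looks partly lowered. I'll push on until I feel a stop.

```bash
python3 -m jog '1 0 0 0 0 0 0;0 0 0 0 0 0 0';python3 -m jog '1 0 0 0 0 0 0;0 0 0 0 0 0 0';python3 -m jog '1 0 0 0 0 0 0;0 0 0 0 0 0 0'
```

```text
t: 7.25
eef_pos: [0.4709, -0.1387, 0.055]
tool_rot: [0.516, 0.483, 0.516, -0.483]
contact_force: [-2.4, 0.4, 9.9]
gripper_width: -0.001
t: 7.45
eef_pos: [0.4709, -0.1387, 0.0549]
tool_rot: [0.516, 0.483, 0.516, -0.484]
contact_force: [-6.4, 0.4, 22.6]
gripper_width: 0.0
t: 7.65
eef_pos: [0.471, -0.1388, 0.0548]
tool_rot: [0.516, 0.483, 0.516, -0.484]
contact_force: [-9.3, 1.8, 34.2]
gripper_width: -0.002
```

There's a hard stop at z=0.055, which matches 62−7 mm, so the square key is fully down. Now lift and go to the bar key.

```bash
python3 -m jog '-8 0 0 0 0 0 0;-17 0 0 0 0 0 0;-15 -1 -15 0 0 0 0; 0 0 -23 0 0 0 0; 0 0 -23 0 0 0 0'; python3 -m jog '0 0 0 0 0 0 0; 0 0 0 0 0 0 0'; python3 - <<'E'
from station import bot
import cv2,numpy as np
p,d=bot.read_camera("wrist");cv2.imwrite("pics/w4.png",p[...,::-1])
p,d=bot.read_camera("side");cv2.imwrite("pics/s4.png",cv2.resize(p[215:300,270:395,::-1],None,fx=6.2,fy=6.2,interpolation=cv2.INTER_CUBIC))
E
```

```text
t: 8.15
eef_pos: [0.4656, -0.0775, 0.0926]
tool_rot: [0.516, 0.484, 0.516, -0.484]
contact_force: [0.2, 0.4, 1.3]
gripper_width: 0.003
t: 8.35
eef_pos: [0.4654, -0.0777, 0.0922]
tool_rot: [0.516, 0.483, 0.516, -0.483]
contact_force: [-0.1, 0.2, -0.7]
gripper_width: -0.001
```

View pics/w4.png

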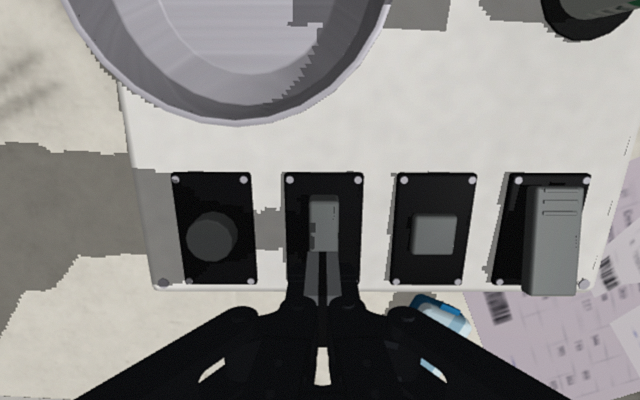

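View pics/s4.png

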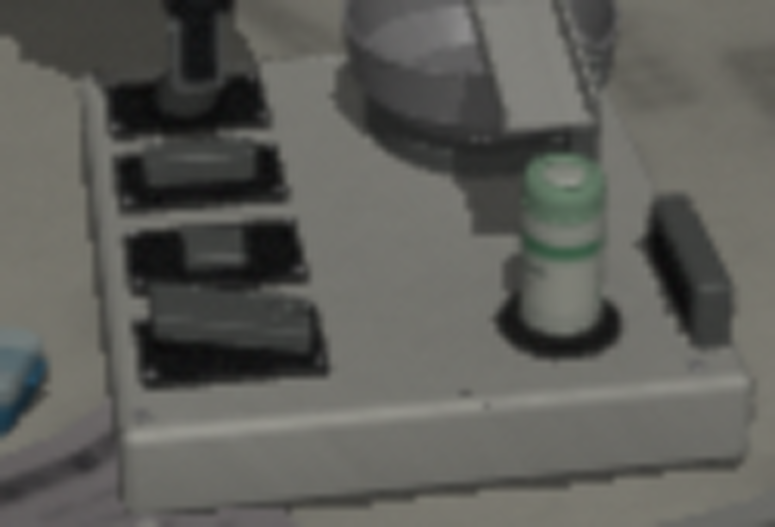

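The square key is visibly lower, the rocker is still flipped, and the fingers line up with the bar key (wrist about (323,225)). Now press the bar.

```bash
python3 -m jog '20 0 0 0 0 0 0;8 0 0 0 0 0 0;2 0 0 0 0 0 0;2 0 0 0 0 0 0;0 0 0 0 0 0 0'; python3 -m jog '2 0 0 0 0 0 0;2 0 0 0 0 0 0;0 0 0 0 0 0 0'; python3 -m jog '1 0 0 0 0 0 0;1 0 0 0 0 0 0;0 0 0 0 0 0 0'
```

```text
t: 8.95
eef_pos: [0.4655, -0.0783, 0.0604]
tool_rot: [0.516, 0.483, 0.516, -0.484]
contact_force: [-1.5, -0.2, 1.8]
gripper_width: -0.001
t: 9.25
eef_pos: [0.4659, -0.0781, 0.0565]
tool_rot: [0.516, 0.484, 0.516, -0.483]
contact_force: [-1.5, -1.7, 3.4]
gripper_width: -0.001
t: 9.55
eef_pos: [0.4659, -0.0781, 0.0544]
tool_rot: [0.516, 0.484, 0.516, -0.483]
contact_force: [-0.9, -1.6, 5.4]
gripper_width: -0.004
```

```bash
python3 -m jog '1 0 0 0 0 0 0;0 0 0 0 0 0 0'; python3 -m jog '1 0 0 0 0 0 0;0 0 0 0 0 0 0;0 0 0 0 0 0 0'; python3 - <<'E'
from station import bot
import cv2,numpy as np
p,d=bot.read_camera("side");cv2.imwrite("pics/s5.png",cv2.resize(p[215:300,270:395,::-1],None,fx=6.2,fy=6.2,interpolation=cv2.INTER_CUBIC))
E
```

```text
t: 9.75
eef_pos: [0.4659, -0.0781, 0.0539]
tool_rot: [0.516, 0.483, 0.516, -0.484]
contact_force: [-3.6, -2.9, 11.7]
gripper_width: -0.005
t: 10.05
eef_pos: [0.466, -0.0782, 0.0537]
tool_rot: [0.516, 0.483, 0.516, -0.484]
contact_force: [-5.7, -2.5, 22.5]
gripper_width: -0.003
```

View pics/s5.png

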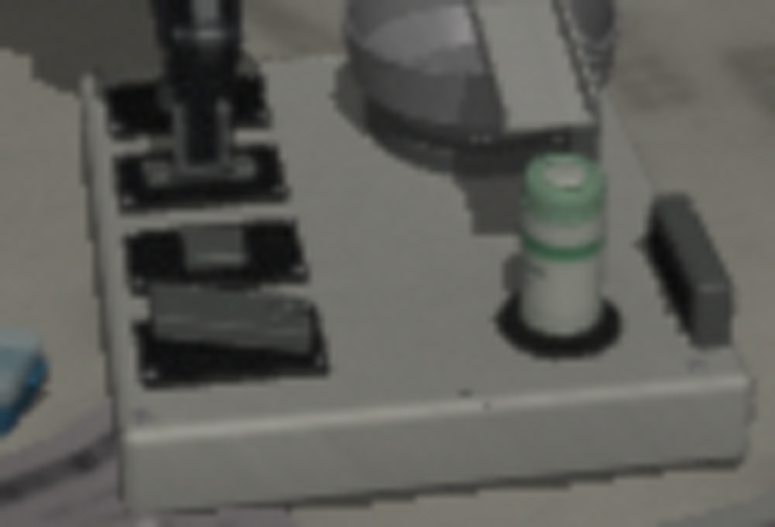

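The bar key is down and held: z=0.0537, a hard stop, and 22 N against a 5 N spring. The square key and rocker are still down in the picture, and the vial and cutter haven't moved. I'm handing in while still holding it.

```bash
python3 -c "
from station import bot
print(bot.get_obs()['contact_force'],bot.hand_in())"
```

```text
the job is handed in; nothing more can be done
[-5.83056067 -1.64114684 22.88605368] None
```

I did the three steps in the order asked and handed the job in at about 10 s, with the fingertips still holding the bar key down.

- **Rocker:** flipped by pressing its raised far end. I felt a firm stop at about 20 N, and the side view shows the far end down.
- **Square key:** pushed to a hard stop with the fingertips at z = 0.055 m, exactly the 7 mm of travel. It stayed down in later pictures.
- **Bar key:** pressed to its stop at z = 0.054 m and held with about 23 N, against a spring of about 5 N.

**Left alone:** I never moved over or pressed the round key. In the last side picture, the vial and the visible part of the cutter are where they were. I did not look again at the stapler, bottle or mug, but the arm never went near them.

**Checks that disagreed:**
- The wrist camera put the row about 6 mm farther from the robot than the top and side cameras did. I aimed midway between them; the later pictures showed the fingers on the square and bar keys, and all three stops came about where expected.
- The measured force stayed near zero while the square key moved, although about 3 N was expected. The hard stop and the pictures show it is fully down.

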